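Slide the price plate out over the collecting tray

ROBOT

A 6-joint arm with a two-finger parallel gripper is mounted at the origin on the work surface. World frame = base frame: x ahead of the robot, y to its left, z up, the work surface at z = 0. Lengths are in mm, angles in degrees, forces in N, time in s.
With the tool pointing down it reaches from about 300 to 850 mm from the base axis. Payload 4.2 kg.
Tool frame: the origin (TCP) lies midway between the tips of the shut fingers; the grasp point (between the pads) lies 19 mm behind it (env.hold_point_z is the z of the grasp point in the tool frame, in mm); z points along the fingers, y is the direction in which the jaws open and shut (so a half turn about z gives the same grasp; the last joint's range is limited). The gripper opens to 91 mm and grips with 3 to 60 N. Pads are 32 mm wide; open, the fingers measure 118 mm over their backs; the gripper's body (76 mm by 178 mm) begins 60 mm behind the grasp point.
Start: joints at [-67.093, 18.312, 89.639, -0, 72.044, -1.146], TCP at [234.362, -525.088, 213.976] pointing down, gripper open.
Joint ranges: [-177.97, 177.97], [-48.28, 115.42], [12.27, 149.76], [-77.06, 257.06], [2.81, 150.46], [-146.56, 146.56]. Speed limits (degrees/s): [147.25, 147.25, 180, 180, 180, 180].

INTERFACE

Orientations are given as [roll, pitch, yaw] about the fixed x, y, z axes, in that order (R = Rz(yaw) Ry(pitch) Rx(roll)).
In Python, from workcell import env, grab_frame, camera_params, spotter gives the robot as it stands. The module is installed in compiled form; this text tells all that it offers.
- The arm moves only by the shell command python3 -m jog 'ROWS' [FORCE]. ROWS is text: rows parted by semicolons, each of 7 numbers parted by spaces: the turn, a rotation vector about the world's x, y, z in units of 5 degrees (1.0 is 5 degrees), then the shift along the world's x, y, z in units of 25 mm (1.0 is 25 mm), then the opening, from 0 (shut) to 1 (fully open). A call has 1 to 5 rows; each row is the pose to reach, as a shift and turn from the pose commanded when the call began; what a row does not reach only later rows make up. A row lasts 1/8 s, in which the tool goes at most 62.5 mm and 10.7 degrees, less where a joint would pass 70% of its speed; a pose out of reach is approached as far as the arm can. A call with a gripper value outside its range is refused whole. The fingers move at their own pace and stop on an object; FORCE is the grip in N (left out, the last holds). Time passes only in rows, so rows that repeat a pose let the fingers close. It gives the time, the measured TCP pose, the force and the opening at its end, in the units of the state.
- env.state(): the state, without advancing time (a new reading comes with each control period).
- grab_frame(name): name is "side" or "top"; returns the picture (384x512x3 uint8, red, green, blue); there is no depth.
- camera_params(name): a dict with "K" (3x3 intrinsics, pixels), "dist" ([k1, k2, p1, p2, k3] as OpenCV has them; the pictures are not rectified), "rvec" (rotation vector, rad) and "tvec" (3), from world to camera coordinates, as OpenCV has them. Camera axes: x right, y down, z forward; pixel columns grow to the right and rows downward; lengths in mm; the calibration is good to about 2 mm. A picture is of the moment at which its call begins. camera_params takes no time and is no camera call.
- env.job_done(): hands the job in, once; it reports no verdict.
Trained networks look in the newest picture that a camera, given by its name, has taken for a name from the list of things; names that differ only in an ending like _2 or _b are one class to them, and where a whole thing is asked for, a point or a joint stands for the part that bears it (a point fixed in the world has none). Each returns a list of dicts, best first, with "conf" (0 to 1); they miss things now and then, are a little off and sometimes report something else, mostly with a low value. They report only what shows in the picture. A call takes as long as a camera call.
- spotter.look_for(query, camera): "box" ([left, top, width, height] in pixels, round what is visible of it).
- spotter.trace(query, camera): "region" (384x512 bool, what is visible of it) and "box" ([left, top, width, height] in pixels, round what is visible of it).
The state is a dict: "time_s": time; "qpos": joint angles; "qvel": joint speeds; "effort": joint torques, N m; "ee_pos": TCP position; "ee_rot": TCP orientation; "force": force on the tool from outside, world axes, zero at the start; "torque": the same for the moment, N m; "gripper_width": finger opening in mm.
Only numpy, scipy, OpenCV 4.12 (cv2) and the standard library are available. Lean on these libraries where they do the work, as an engineer would, in place of code of your own. Each camera call takes 0.05 s, during which the arm holds its last target. There are 200 camera calls.

TASK

A blank black price plate lies on the white display ledge, and a shallow wooden tray stands at one end of the ledge. Push the plate along the ledge with the fingertips until about a third of its length sticks out past the end next to the tray, so that its edge can be caught from below. Leave it lying flat and straight along the ledge, do not lift it or let it fall, and leave everything else where it stands.

Things in the scene. Friction and masses are not known exactly. Their poses are not given: they have to be found in the camera images.
- ledge: Fixed white display ledge on the counter, a solid block 150 mm deep (its x) by 360 mm long (its y), top surface 60 mm above the counter. A back board 10 mm thick rises 25 mm above the top along the whole far (+x) long side, so the free top runs from x = -75 to +65 mm. No lip at the front or at either end. Origin: centre of the underside.
- ledge_end_left (a point): Middle of the ledge's end on the robot's left (+y of the ledge), at top surface height; same axes as the ledge.
- ledge_end_right (a point): Middle of the ledge's end on the robot's right (-y of the ledge), at top surface height; same axes as the ledge.
- plate: Loose stiff black plastic plate lying flat on the ledge, 95 mm (its x, across the ledge) by 140 mm (its y, along the ledge), 6 mm thick, 0.07 to 0.14 kg. Origin: centre of its underside. Its mass is even, so it tips off when half of it is past the end.
- plate_end_left (a point): Middle of the plate's +y end face (the end towards the robot's left), at half thickness.
- plate_end_right (a point): Middle of the plate's -y end face (the end towards the robot's right), at half thickness.
- tray: Fixed shallow open wooden tray, 170 x 120 mm (x, y), 35 mm high, on the counter just past one end of the ledge (either end), its centre about 85 mm beyond that end. Origin: centre of the underside.
- jar: Bystander: loose round glass jar with a metal cap, 64 mm across, 85 mm high, on the counter past the other end of the ledge. Origin: centre of the underside.
- tin: Bystander: loose plain metal tin, 60 mm across, 50 mm high, on the counter behind the ledge's back board. Origin: centre of the underside.
- carton: Bystander: loose cardboard carton 50 x 110 x 60 mm (x, y, height) on the counter behind the ledge's back board. Origin: centre of the underside.

How it is judged:
By the outcome, as a careful person would: the job done as asked, in the order asked, and still so for the second after the job is handed in, with the robot touching nothing.
It also fails if it takes over 42 s, if anything falls off the work surface, if the arm or the gripper's body presses on something with over 40 N, if the wrist force passes 120 N, or if a joint passes its speed limit or range.

## Working session

There is one attempt and no reset: what is moved stays moved. The work goes in short steps, Python scripts to look and compute and a shell command to move; the robot and the scene stay as the last step left them, time stands still between calls to the robot, and variables do not carry over. Pictures are saved under pics/ and viewed, about 8 in all and at most 12, crops included, and the job is handed in when it is done.

```bash
mkdir -p pics; cat > h.py <<'E'
import numpy as np, cv2
from workcell import env, grab_frame, camera_params, spotter
def cam(n):
    p=camera_params(n); return [np.array(p[k],float) for k in("K","dist","rvec","tvec")]
def onplane(n,uv,z):
    K,d,r,t=cam(n); R=cv2.Rodrigues(r)[0]; t=t.ravel()
    u=cv2.undistortPoints(np.array(uv,float).reshape(-1,1,2),K,d).reshape(-1,2)
    D=np.c_[u,np.ones(len(u))]@R; C=-R.T@t
    return C+D*((z-C[2])/D[:,2])[:,None]
def proj(n,P):
    K,d,r,t=cam(n); return cv2.projectPoints(np.array(P,float).reshape(-1,1,3),r,t,K,d)[0].reshape(-1,2)
def save(n,f):
    im=grab_frame(n); cv2.imwrite('pics/'+f,im[:,:,::-1]); return im
def rect(n,q,z):
    o=spotter.trace(q,n)
    if not o: print(q,'none');return
    m=o[0]['region'].astype('uint8'); c=max(cv2.findContours(m,0,2)[0],key=cv2.contourArea).reshape(-1,2)
    P=onplane(n,c,z)[:,:2].astype('float32'); r=cv2.minAreaRect(P)
    print(n,q,round(o[0]['conf'],2),o[0]['box'],'c',np.round(r[0],1),'size',np.round(r[1],1),'ang',round(r[2],1)); print(np.round(cv2.boxPoints(r)).tolist())
    return P
E
python3 - <<'E'
from h import *
a=save('top','t0.png');b=save('side','s0.png')
cv2.imwrite('pics/both0.png',cv2.resize(np.vstack([a,b])[:,:,::-1],(400,600)))
for q,z in(('plate',66),('ledge',60),('tray',35),('jar',85),('tin',50),('carton',60)): rect('top',q,z)
rect('side','plate',66)
print(env.state()['ee_rot'],env.state()['time_s'])
E
```

```text
top plate 0.74 [246.9, 197.9, 52.1, 41.2] c [556.3  -6.6] size [142.2  95.5] ang 87.7
[[506.0, -76.0], [601.0, -80.0], [607.0, 63.0], [511.0, 66.0]]
top ledge 0.77 [196.4, 184.2, 140.6, 66.6] c [559.6  10. ] size [362.6 161.2] ang 86.3
[[468.0, -166.0], [628.0, -176.0], [652.0, 186.0], [491.0, 196.0]]
top tray 0.58 [341.0, 180.9, 47.3, 69.4] c [ 559.2 -256.3] size [130.5 170.9] ang 86.7
[[470.0, -316.0], [641.0, -326.0], [648.0, -196.0], [478.0, -186.0]]
top jar 0.93 [152.6, 199.1, 26.8, 25.3] c [576.6 265.5] size [73. 58.] ang 70.3
[[537.0, 241.0], [592.0, 221.0], [616.0, 290.0], [562.0, 310.0]]
top tin 0.64 [307.1, 158.6, 25.8, 22.6] c [ 683.2 -138.7] size [54.5 65.1] ang 42.9
[[641.0, -133.0], [685.0, -181.0], [725.0, -144.0], [681.0, -96.0]]
top carton 0.96 [213.4, 143.3, 45.0, 39.1] c [698.7  85.9] size [115.1  56.1] ang 63.4
[[648.0, 47.0], [698.0, 22.0], [749.0, 125.0], [699.0, 150.0]]
side plate 0.67 [196.0, 190.4, 60.4, 57.2] c [554.7 -10.8] size [145.6  99.1] ang 87.7
[[502.0, -82.0], [601.0, -85.0], [607.0, 60.0], [508.0, 64.0]]
[-1.79997020e+02 -1.49839431e-03  2.40537337e+01] 0.45
```

View pics/t0.png

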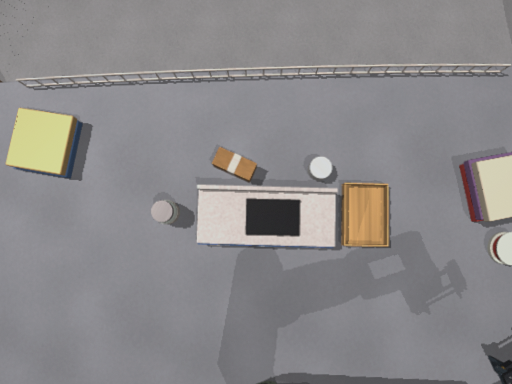

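View pics/s0.png

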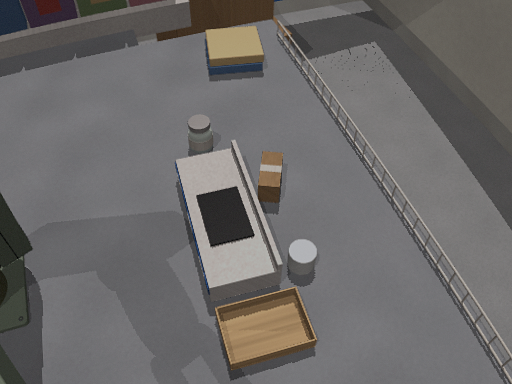

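The plate is at px (247–299, 198–239) in the top view, the tray is at the right (-y) end, and the jar is at the left. I'll fit the ledge, plate and tray models to their silhouettes to get accurate poses.

```bash
cat >> h.py <<'E'
from scipy.optimize import minimize
def box(x0,x1,y0,y1,z0,z1): return [[x,y,z] for x in(x0,x1) for y in(y0,y1) for z in(z0,z1)]
SH={'plate':[box(-47.5,47.5,-70,70,60,66)],'ledge':[box(-75,75,-180,180,0,60),box(65,75,-180,180,60,85)],'tray':[box(-85,85,-60,60,0,35)]}
def world(p,P):
    P=np.array(P,float);c,s=np.cos(np.radians(p[2])),np.sin(np.radians(p[2]))
    return np.c_[p[0]+c*P[:,0]-s*P[:,1],p[1]+s*P[:,0]+c*P[:,1],P[:,2]]
def sil(n,q,p,S=8):
    m=np.zeros((384*S//4,512*S//4),np.uint8); m=np.zeros((384*4,512*4),np.uint8)
    for b in SH[q]:
        h=cv2.convexHull(((proj(n,world(p,b))+.5)*4*16-8).astype(np.int32)); cv2.fillConvexPoly(m,h,255,shift=4)
    return cv2.resize(m,(512,384),interpolation=cv2.INTER_AREA)/255.
def mask(n,q,im):
    o=spotter.trace(q,n)
    if not o: print(n,q,'none'); return None
    m=o[0]['region'].astype('uint8')
    if q=='plate':  # soft dark mask near region
        g=im.max(2).astype(float); lo=np.median(g[m>0]); near=cv2.dilate(m,np.ones((7,7)))
        hi=np.median(g[(near>0)&(cv2.dilate(m,np.ones((5,5)))==0)])
        return np.clip((hi-g)/(hi-lo),0,1)*near
    return m.astype(float)
def fit(q,ms,p0):
    ms={k:v for k,v in ms.items() if v is not None}
    f=lambda p:sum(np.abs(sil(n,q,p)-m).sum() for n,m in ms.items())
    s=np.array(p0)+np.array([[0,0,0],[6,0,0],[0,6,0],[0,0,4]])
    r=minimize(f,p0,method='Nelder-Mead',options=dict(initial_simplex=s,maxiter=150,xatol=.05,fatol=.05))
    print(q,list(ms),np.round(r.x,1),'err',round(r.fun,1)); return r.x
def rel(L,p):
    c,s=np.cos(np.radians(L[2])),np.sin(np.radians(L[2])); d=p[:2]-L[:2]
    return np.array([c*d[0]+s*d[1],-s*d[0]+c*d[1],p[2]-L[2]])
E
python3 - <<'E'
from h import *
ims={n:grab_frame(n) for n in('top','side')}
for q,p0 in(('plate',[556,-7,-2.3]),('ledge',[560,8,-3]),('tray',[559,-256,-3])):
    M={n:mask(n,q,ims[n]) for n in ims}
    a=fit(q,{'top':M['top']},p0);fit(q,{'side':M['side']},p0);fit(q,M,p0)
E
```

```text
plate ['top'] [557.2  -9.5  -3.1] err 67.6
plate ['side'] [554.4 -10.3  -2.9] err 60.3
plate ['top', 'side'] [554.9  -9.6  -3. ] err 212.7
ledge ['top'] [559.2   8.8  -3.2] err 2188.5
ledge ['side'] [557.3   7.7  -3.4] err 2563.9
ledge ['top', 'side'] [557.8   8.2  -3.3] err 4804.2
tray ['top'] [ 558.7 -260.    -2.9] err 98.1
tray ['side'] [ 554.8 -263.1   -2.8] err 163.2
tray ['top', 'side'] [ 555.4 -261.7   -3.1] err 367.4
```

```bash
python3 -m jog '0 0 0.9 1 1.9 0 0.55; 0 0 1.8 2 3.8 0 0.55; 0 0 2.7 3 5.7 0 0.55; 0 0 3.6 4 7.6 0 0.55; 0 0 4.5 5 9.5 0 0.55'; python3 -m jog '0 0 0.9 1 1.9 0 0.55; 0 0 1.8 2 3.8 0 0.55; 0 0 2.7 3 5.7 0 0.55; 0 0 3.6 4 7.6 0 0.55; 0 0 4.5 5 9.5 0 0.55'; python3 -m jog '0 0 0.9 1 1.9 0 0.55; 0 0 1.8 2 3.8 0 0.55; 0 0 2.7 2.6 5 0 0.55; 0 0 3.55 3.1 6.1 0 0.55; 0 0 3.55 3.1 6.1 0 0.55'; python3 -c "
from h import *;print(env.state()['ee_rot'],env.state()['ee_pos'])"
```

```text
time_s: 1.48
ee_pos: [360.0, -286.1, 214.2]
ee_rot: [179.9, -0.0, 46.7]
force: [0.4, -0.4, 0.2]
gripper_width: 50.3
time_s: 2.1
ee_pos: [485.1, -48.4, 214.3]
ee_rot: [179.9, -0.0, 69.2]
force: [1.0, -1.6, 1.0]
gripper_width: 50.0
time_s: 2.72
ee_pos: [562.4, 104.0, 213.6]
ee_rot: [-180.0, -0.0, 86.9]
force: [-1.1, -0.0, 0.3]
gripper_width: 50.6
[-1.79995721e+02 -4.84330179e-03  8.69345368e+01] [562.37155365 103.97456775 213.58832991]
```

```bash
python3 -m jog '0 0 0 0 0 -2 0.55; 0 0 0 0 0 -4 0.55; 0 0 0 0 0 -5 0.55; 0 0 0 0 0 -5.8 0.55; 0 0 0 0 0 -5.8 0.55'; python3 -m jog '0 0 0 0 0 -0.1 0.55; 0 0 0 0 0 -0.25 0.55; 0 0 0 0 0 -0.25 0.55';  python3 - <<'E'
from h import *
im=save('side','s1.png'); cv2.imwrite('pics/s1c.png',cv2.resize(im[130:310,150:330,::-1],(720,720),interpolation=2)[:600])
E
```

```text
time_s: 3.35
ee_pos: [560.3, 101.2, 67.7]
ee_rot: [-179.8, 0.1, 86.7]
force: [0.6, -0.1, 0.4]
gripper_width: 50.0
time_s: 3.72
ee_pos: [561.9, 102.4, 63.1]
ee_rot: [180.0, -0.0, 86.8]
force: [0.2, -0.8, 0.9]
gripper_width: 50.6
```

View pics/s1c.png

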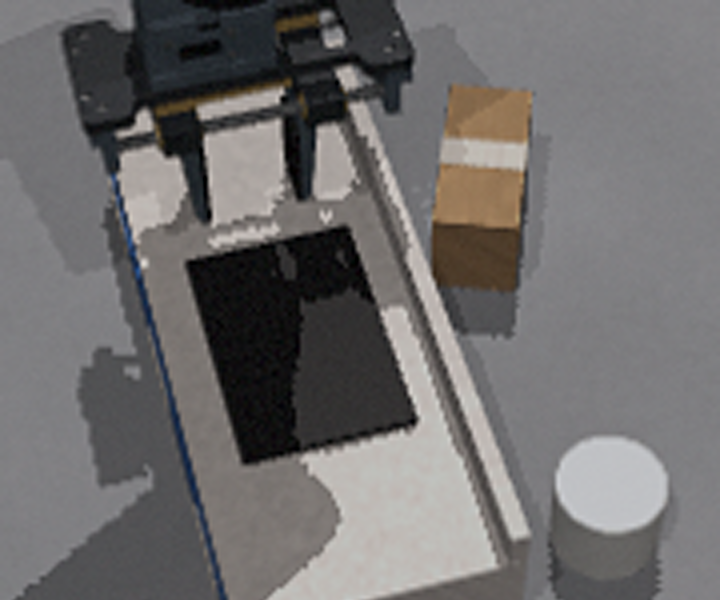

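The fingertips (crop px ~(205,220) and (305,195)) sit just above the ledge, centred behind the plate's left end, which runs (190,262)–(350,228). Next is a slow push.

```bash
python3 -m jog '0 0 0 -0.02 -0.35 0 0.55; 0 0 0 -0.04 -0.7 0 0.55; 0 0 0 -0.06 -1 0 0.55; 0 0 0 -0.07 -1.3 0 0.55; 0 0 0 -0.09 -1.6 0 0.55'; python3 -m jog '0 0 0 -0.02 -0.35 0 0.55; 0 0 0 -0.04 -0.7 0 0.55; 0 0 0 -0.06 -1.05 0 0.55; 0 0 0 -0.08 -1.4 0 0.55; 0 0 0 -0.1 -1.75 0 0.55';python3 -m jog '0 0 0 -0.02 -0.35 0 0.55; 0 0 0 -0.04 -0.7 0 0.55; 0 0 0 -0.06 -1 0 0.55; 0 0 0 -0.07 -1.2 0 0.55; 0 0 0 -0.07 -1.2 0 0.55'; python3 - <<'E'
from h import *
L={'top':np.array([559.2,8.8,-3.2]),'side':np.array([557.3,7.7,-3.3])}
a=save('top','t2.png');b=save('side','s2.png');cv2.imwrite('pics/s2c.png',cv2.resize(b[130:310,150:330,::-1],(600,600),interpolation=2))
for n,im in(('top',a),('side',b)):
    m=mask(n,'plate',im)
    if m is not None: print(n,np.round(rel(L[n],fit('plate',{n:m},[554,-60,-3])),1))
E
```

```text
time_s: 4.4
ee_pos: [559.7, 62.0, 62.8]
ee_rot: [180.0, -0.0, 86.8]
force: [0.7, 1.8, -0.3]
gripper_width: 50.1
time_s: 5.03
ee_pos: [557.1, 18.1, 62.8]
ee_rot: [180.0, -0.0, 86.8]
force: [-1.0, 1.5, 1.2]
gripper_width: 50.1
time_s: 5.65
ee_pos: [555.2, -11.9, 62.6]
ee_rot: [-180.0, 0.0, 86.8]
force: [0.0, 0.8, 0.6]
gripper_width: 49.8
plate ['top'] [ 543.1 -126.8   17.6] err 1534.7
top [  -8.5 -136.3   20.8]
plate ['side'] [549.3 -98.1  -3.3] err 385.1
side [  -1.9 -106.1   -0. ]
```

View pics/s2c.png

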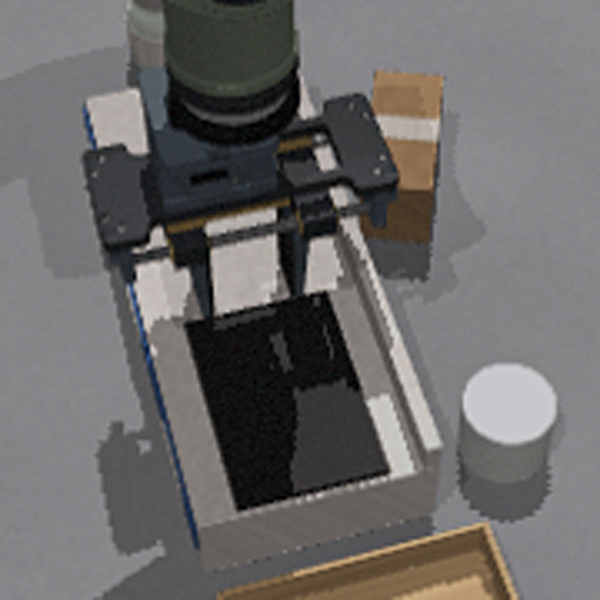

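The plate is straight (yaw relative to the ledge ≈0) and its end is ~4 mm short of the ledge end. In the crop the plate end is (235,510)–(388,472) and the ledge edge just beyond it. The top fit failed because the gripper blocks the view. About 51 mm is left to go.

```bash
python3 -m jog '0 0 0 -0.01 -0.25 0 0.55; 0 0 0 -0.03 -0.5 0 0.55; 0 0 0 -0.04 -0.75 0 0.55; 0 0 0 -0.06 -1 0 0.55; 0 0 0 -0.07 -1.2 0 0.55'; python3 -m jog '0 0 0 -0.01 -0.2 0 0.55; 0 0 0 -0.02 -0.4 0 0.55; 0 0 0 -0.03 -0.55 0 0.55; 0 0 0 -0.04 -0.65 0 0.55; 0 0 0 -0.04 -0.65 0 0.55'; python3 - <<'E'
from h import *
b=save('side','s3.png');cv2.imwrite('pics/s3c.png',cv2.resize(b[160:340,150:330,::-1],(600,600),interpolation=2))
m=mask('side','plate',b); print(np.round(rel(np.array([557.3,7.7,-3.3]),fit('plate',{'side':m},[548,-140,-3])),1))
E
```

```text
time_s: 6.48
ee_pos: [553.6, -41.8, 62.7]
ee_rot: [180.0, -0.0, 86.8]
force: [-0.0, 0.7, -1.1]
gripper_width: 50.0
time_s: 7.1
ee_pos: [552.6, -57.8, 62.8]
ee_rot: [180.0, 0.0, 86.8]
force: [-0.3, 0.4, -0.1]
gripper_width: 49.9
plate ['side'] [ 546.8 -145.1   -3.3] err 454.6
[  -1.7 -153.1    0. ]
```

View pics/s3c.png

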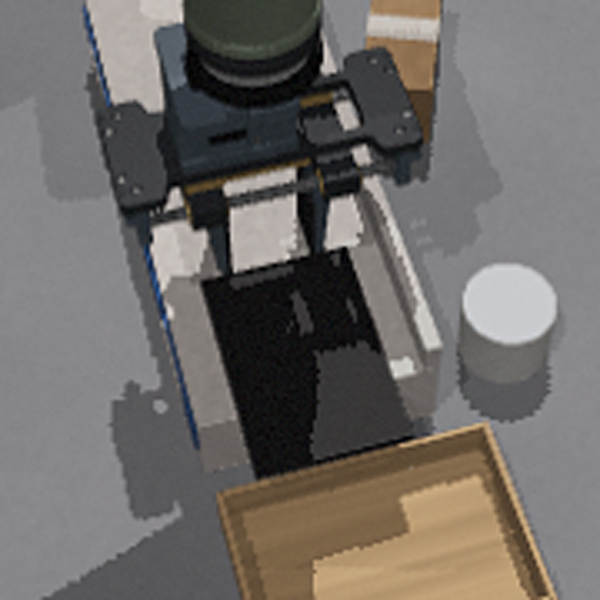

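The plate is straight and flat, overhanging by ~43 mm (goal ~47). I'll nudge it 3 mm more, then back off, lift clear and check without occlusion.

```bash
python3 -m jog '0 0 0 0 -0.06 0 0.55; 0 0 0 -0.01 -0.13 0 0.55; 0 0 0 -0.01 -0.13 0 0.55'; python3 -m jog '0 0 0 0.02 0.4 0 0.55; 0 0 0 0.05 1 0 0.55; 0 0 0 0.05 1.2 1.5 0.55; 0 0 0 0.05 1.2 3.5 0.55; 0 0 0 0.05 1.2 5.5 0.55'; python3 -m jog '0 0 0 -2 0 0.5 0.55; 0 0 0 -4 0 0.5 0.55; 0 0 0 -6 0.5 0.5 0.55; 0 0 0 -7 2 0.5 0.55; 0 0 0 -7 4 0.5 0.55'; python3 -m jog '0 0 0 0 2 0 0.55; 0 0 0 0 4 0 0.55; 0 0 0 0 5 0 0.55; 0 0 0 0 5 0 0.55';  python3 - <<'E'
from h import *
L={'top':np.array([559.2,8.8,-3.2]),'side':np.array([557.3,7.7,-3.3])}
a=save('top','t4.png');b=save('side','s4.png');cv2.imwrite('pics/f4.png',np.hstack([cv2.resize(x[:,:,::-1],(400,600),interpolation=2) for x in(a[170:290,260:340+80//80],b[200:320,170:250])]))
for n,im in(('top',a),('side',b)):
    m=mask(n,'plate',im)
    if m is not None: print(n,np.round(rel(L[n],fit('plate',{n:m},[548,-145,-3])),1))
    for q in('ledge','tray'): 
        m=mask(n,q,im)
        if m is not None: fit(q,{n:m},[558,8,-3.3] if q=='ledge' else [557,-261,-3])
for q,z in(('jar',85),('tin',50),('carton',60)): rect('top',q,z)
E
```

```text
time_s: 7.58
ee_pos: [552.4, -61.0, 62.7]
ee_rot: [180.0, 0.0, 86.8]
force: [-0.2, 0.8, -0.2]
gripper_width: 50.3
time_s: 8.2
ee_pos: [553.3, -29.6, 201.5]
ee_rot: [-180.0, -0.0, 86.9]
force: [1.3, -0.3, -0.0]
gripper_width: 50.0
time_s: 8.82
ee_pos: [376.6, 70.1, 213.1]
ee_rot: [179.9, -0.0, 86.7]
force: [1.3, -0.5, 0.3]
gripper_width: 50.2
time_s: 9.32
ee_pos: [378.0, 196.0, 212.6]
ee_rot: [-180.0, 0.0, 87.0]
force: [-0.4, -0.6, -0.3]
gripper_width: 49.8
plate ['top'] [ 548.9 -147.8   -2.9] err 141.8
top [  -1.5 -157.     0.3]
ledge ['top'] [559.4   8.7  -3.4] err 1532.3
tray ['top'] [ 558.2   11.2 -122.7] err 4309.9
plate ['side'] [ 546.1 -149.3   -3.2] err 280.4
side [-2.100e+00 -1.574e+02  1.000e-01]
ledge ['side'] [556.9   8.6  -3. ] err 2764.7
tray ['side'] [ 554.5 -263.6   -2.7] err 174.3
top jar 0.68 [150.5, 198.8, 29.6, 28.4] c [577.5 265.6] size [77.7 61.4] ang 88.4
[[546.0, 228.0], [607.0, 226.0], [609.0, 304.0], [548.0, 305.0]]
top tin 0.72 [214.7, 147.2, 43.5, 35.4] c [699.9  86.3] size [113.   55.5] ang 64.1
[[650.0, 48.0], [700.0, 23.0], [750.0, 125.0], [700.0, 149.0]]
top carton 0.57 [214.3, 146.2, 43.2, 37.2] c [698.9  87.2] size [113.1  57.2] ang 63.6
[[648.0, 49.0], [699.0, 24.0], [750.0, 125.0], [698.0, 151.0]]
```

View pics/f4.png

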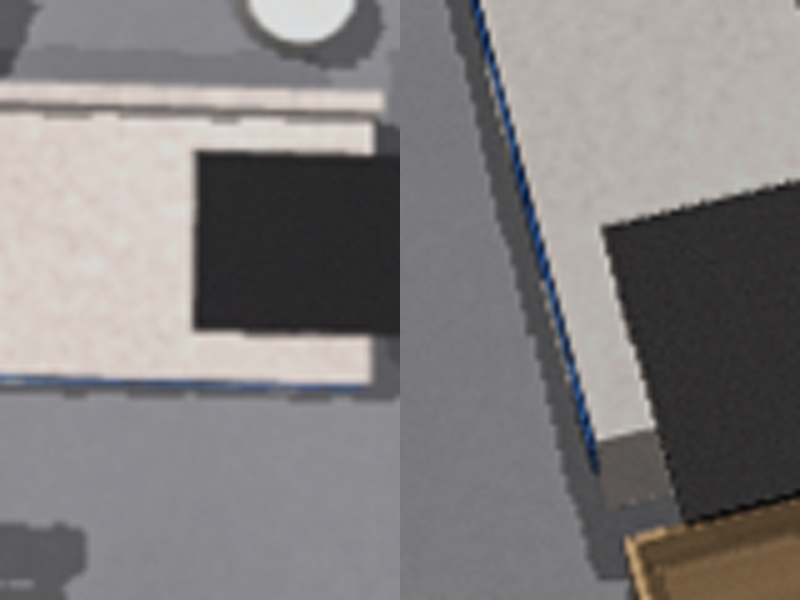

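View pics/t4.png

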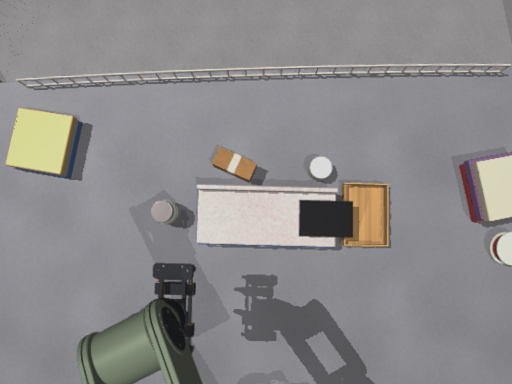

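Both cameras put the overhang at 47 mm. In the direct reading of the crop, the plate's left edge is at column 193 and the ledge end at 373, so ~92 mm is still on the ledge. The bystanders haven't moved and the arm is clear, so I'm handing in.

```bash
python3 -c "
from workcell import env; env.job_done(); print(env.state()['time_s'])"
```

```text
the job is handed in; nothing more can be done
the job is handed in; nothing more can be done
```

I pushed the plate about 139 mm along the ledge with two spread fingertips, towards the tray at the robot's right end. Then I backed off, lifted clear and handed the job in with the last clock reading at about 9.3 s, plus a few camera calls.

- **Overhang:** the final fits put it at 47.0 mm (top camera) and 47.4 mm (side camera). A third of the plate's length is 46.7 mm. A direct reading of the top picture gives about 47.5 mm.
- **Straightness:** the plate lies flat and within 0.3° of the ledge's direction.
- **Forces:** the readings at the end of each move stayed under about 2 N.
- **Bystanders:** the jar, tin and carton look unmoved in the final top picture. Jar and carton measurements agree to about 1.5 mm.

Three checks failed or disagreed:
- **Top fit during the push:** it failed because the gripper blocked the view, so I used the side camera until the arm was clear.
- **Tray in the final top view:** the network mistook something else for the tray, and that fit failed. The side camera shows the tray in place.
- **Tin in the final top view:** the network reported the carton instead, so I checked the tin only by eye.

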